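# Clamp a lamp in its holder and switch on the supply

## Robot

A 6-joint arm with a two-finger parallel gripper is mounted at the origin on a cart in front of the work surface, level with it; the furniture and walls round the work are solid. World frame = base frame: x ahead of the robot, y to its left, z up, the work surface at z = 0. Lengths are in m, angles in rad, forces in N, time in s.
With the tool pointing down it reaches from about 0.35 to 0.85 m from the base axis. Payload 8.1 kg.
Tool frame: the origin (TCP) lies on the centre line of the jaws, within the pads' length; the fingertips stand 22 mm ahead of it and the grasp point (between the pads) lies 3 mm ahead of it; z points along the fingers, y is the line along which they close (so a half turn about z gives the same grasp; the last joint's range is limited). The gripper opens to 93 mm and grips with 3 to 60 N. Pads are 15 mm wide; open, the fingers measure 128 mm over their backs; the gripper's body (75 mm by 188 mm) begins 65 mm behind the grasp point.
Start: joints at [-1.297, 0.13, 1.488, -0, 1.523, -0.085], TCP at [0.211, -0.562, 0.241] pointing down, gripper open.
Joint ranges: [-2.96, 2.96], [-0.89, 2.26], [0.02, 2.5], [-1.34, 4.48], [0, 2.73], [-2.66, 2.66]. Speed limits (rad/s): [2.39, 2.39, 2.79, 3.14, 3.14, 3.14].

## Interface

Orientations are given as a rotation vector (axis times angle).
In Python, from plant import robot, optics, status, workorder gives the robot as it stands (robot), with the cameras (optics), the readings (status) and the job (workorder).
- The arm moves only by the shell command python3 inch.py [FORCE], which reads ROWS from standard input. ROWS is a JSON list that holds a single list of rows (three levels of brackets), with 1 to 20 rows, each of 5 numbers: the finger opening in m, then dx, dy, dz in shares of the most that a row can go, 1 being 50 mm, then a turn about the tool's z in parts of the range, where 1.0 means pi rad; each row shifts and turns the commanded pose from where the row before left it, along the tool's axes as they then stand; what a row does not reach is not made up. A row lasts 1/10 s, in which the tool goes at most 0.05 m and 0.15 rad, less where a joint would pass 70% of its speed; a pose out of reach is approached as far as the arm can. The fingers move at their own pace and stop on an object; FORCE is the grip in N (left out, the last holds). Time passes only in rows, so rows that do not move let the fingers close. It prints the time, the measured TCP pose, the force, the opening and the grip force at its end. A shift or turn number past 1, either way, is cut back to 1. Input that does not fit is refused with a message, and nothing moves.
- status.read_state(): the state, without advancing time (a new reading comes with each control period).
- optics.read_camera(name): name is "scene" or "top" or "wrist"; returns a dict with "image" (400x640x3 uint8, red, green, blue), "fx", "fy", "cx", "cy" (pixels), "R" (3x3) and "t" (3): a world point X has camera coordinates R X + t. Camera axes: x right, y down, z forward; pixel columns grow to the right and rows downward; lengths in m; the calibration is good to about 2 mm. A picture is of the moment at which its call begins. There is no depth.
- workorder.close_job(): hands the job in; it is judged then, once.
The state is a dict: "t": time; "q": joint angles; "dq": joint speeds; "joint_torque": joint torques, N m; "tool_pos": TCP position; "orientation": TCP orientation; "force": force on the tool from outside, world axes, zero at the start; "wrist_torque": the same for the moment, N m; "opening": finger opening in m; "gripper_force": force on a finger pad.
Only numpy, scipy, OpenCV 4.12 (cv2) and the standard library are available. Lean on these libraries where they do the work, as an engineer would, in place of code of your own. Each camera call takes 0.05 s, during which the arm holds its last target. There are 200 camera calls.

## Task

Stand the hollow-cathode lamp upright on the seat of the lamp holder, between the sprung pad and the sliding jaw, and let go of it. Then slide the jaw up to the lamp by its grip post until the lamp has gently pushed the sprung pad about half-way in. Last, flip the round bat of the lamp switch over to its other side so that it snaps there; leave the flat-paddle switch, the small beaker and the sample jar alone.

Things in the scene. Friction and masses are not known exactly. Their poses are not given: they have to be found in the camera images.
- lamp: Hollow-cathode lamp standing upright on its dark base: a tube 152 mm tall, 36 mm across from the foot up to 128 mm, about 26 mm across above that; 0.11 kg, loose. Origin: centre of its underside, z up along the tube.
- lamp_holder: Fixed lamp holder, base plate 84 x 272 x 10 mm (y -81 to +191). Origin: on the worktop under the seat centre; z up, y along the slide: the sprung pad and its grey block lie at -y of the seat, the jaw with its black grip post at +y. Guide bars 8 mm high on the plate at x = +-32 mm leave the seat 54 mm wide. All but the post stays below 67 mm.
- seat (a point): Centre of the seat, marked by a scribed circle of 45 mm, on top of the base plate (10 mm above the worktop). Axes as the holder's. The lamp stands within 12 mm of it across the slide.
- pad_face (a point): Centre of the face of the black rubber sprung pad (44 mm wide, 40 mm high, centre 40 mm above the worktop), facing local +y of the holder, 30 mm from the seat centre when not pressed; it moves with the pad. Axes as the holder's.
- pad (a joint): How far the sprung pad is pressed in (towards local -y of the holder), m: 0 free, 0.012 fully in (solid). Spring 0.4 N per mm. Half-way is 0.006.
- jaw_face (a point): Point on the jaw's flat upright face (50 mm wide, from 11 to 61 mm above the worktop), at 40 mm height; the face looks to local -y of the holder, towards the pad. Moves with the jaw. Axes as the holder's.
- grip_post (a point): Centre of the jaw's ribbed black grip post, 75 mm above the worktop; the post is 24 mm (local x) by 20 mm (local y), its top 87 mm above the worktop, free on all sides from 30 mm up; it stands 100 mm behind the jaw face. Moves with the jaw. Axes as the holder's.
- jaw (a joint): Slide of the jaw, m: 0 fully open (face 58 mm from the seat centre), grows as the jaw moves along local -y of the holder towards the pad, stop at 0.065. It stays where it is left (sliding friction about 5 N, more than the pad's spring can push back).
- lamp_switch: Fixed lamp switch: grey box 90 (local x) x 70 x 46 mm with a round steel toggle bat on top. Origin: centre of the underside. Bat pivot 50 mm above it. It may stand left or right of the fan switch.
- bat (a joint): Round bat of the lamp switch: 70 mm long from the pivot, 9 mm thick at the root and 17 mm at the end. Angle, rad: 0 off (leaning 0.5 rad towards local -x of its box), 0.5 upright, 1.0 on (leaning 0.5 rad towards local +x). A spring drives it away from upright to either side; about 3 N at the tip starts it moving.
- bat_tip (a point): End of the round bat, on its axis, 70 mm from the pivot; moves with the bat.
- fan_switch: Fixed fan switch, the same grey box with a flat steel paddle (32 mm wide, 8 mm thick) instead of the round bat. Origin: centre of the underside. To be left off.
- paddle (a joint): Paddle of the fan switch, rad: 0 off (leaning towards local -x of its box), 1.0 on; 70 mm long; springs as the round bat does.
- beaker: Small glass beaker, 62 x 54 mm, 70 mm tall, loose bystander behind the work; origin: centre of its underside.
- jar: Small capped sample jar, 45 mm across, 54 mm tall, loose bystander near the front edge; origin: centre of its underside.

How it is judged:
On the way, in this order (a step that is already met when the one before it is completed fails the run):
1. the lamp stands upright on the seat between pad and jaw, released (z of lamp in the frame of seat between -0.003 and 0.003 m and x of lamp in the frame of seat between -0.012 and 0.012 m and y of lamp in the frame of pad_face above 0.015 m and y of lamp in the frame of jaw_face below -0.015 m and angle between lamp's own z axis and vertical below 0.1 rad and contact force between lamp and the fingers below 0.05 N), for 0.2 s.
2. the jaw bears on the lamp and the pad is pressed in 2 to 10 mm (value of joint pad between 0.002 and 0.01 m and contact force between jaw and lamp above 0.4 N), for 0.2 s.
3. the round bat has snapped over to its on side (value of joint bat above 0.93 rad), for 0.2 s.
At the end, for the whole second after the job is handed in: Lamp upright (0.1 rad) and at rest on the seat, within 12 mm of its centre across the slide; jaw bearing on it (over 0.4 N), sprung pad pressed in 2 to 10 mm; round bat at its on end (over 0.93 rad), paddle at its off end (under 0.07 rad) (all of step 2 and value of joint bat above 0.93 rad and value of joint paddle below 0.07 rad and z of lamp in the frame of seat between -0.003 and 0.003 m and x of lamp in the frame of seat between -0.012 and 0.012 m and angle between lamp's own z axis and vertical below 0.1 rad and linear speed of lamp below 0.02 m/s); the robot touches nothing.
It fails at once if the lamp is squeezed until the pad is nearly solid (over 11.3 mm in) (value of joint pad above 0.0113 m).
It fails at once if the lamp topples (angle between lamp's own z axis and vertical above 0.6 rad).
It fails at once if the fan switch's paddle is pushed to its centre (value of joint paddle above 0.5 rad).
It fails at once if the beaker is shifted by more than 30 mm (distance of beaker from where it was at the start of the episode above 0.03 m).
It fails at once if the jar is shifted by more than 30 mm (distance of jar from where it was at the start of the episode above 0.03 m).
It also fails if it takes over 64 s, if anything falls off the work surface, if the arm or the gripper's body presses on something with over 40 N, if the wrist force passes 120 N, or if a joint passes its speed limit or range.

## Working session

There is one attempt and no reset: what is moved stays moved. The work goes in short steps, Python scripts to look and compute and a shell command to move; the robot and the scene stay as the last step left them, time stands still between calls to the robot, and variables do not carry over. Pictures are saved under pics/ and viewed, at most 10 in all, crops included, and the job is handed in when it is done.

```bash
ls; mkdir -p pics
python3 - <<'E'
from plant import robot, optics, status, workorder
import cv2
for n in("scene","top"):
    c=optics.read_camera(n); cv2.imwrite(f"pics/{n}0.png",c["image"][:,:,::-1]); print(n,c["fx"],c["cx"],c["cy"],c["R"],c["t"])
s=status.read_state(); print(s["tool_pos"],s["orientation"],s["opening"])
E
```

```text
inch.py
pics
plant.py
scene 382.12352794865495 316.5617481754001 202.27822667278969 [[-0.70443441 -0.70968529  0.0109061 ]
 [-0.46199534  0.44680387 -0.76611135]
 [ 0.53882507 -0.54471377 -0.64261532]] [0.35371969 0.30338466 0.95514958]
top 510.84171278560854 318.68449069517555 197.04125341771189 [[ 0.00298881 -0.99998386  0.00483101]
 [-0.97682831 -0.00395339 -0.21398792]
 [ 0.21400356 -0.0040795  -0.97682436]] [0.014624   0.50849925 1.62056466]
[ 0.21057188 -0.56132824  0.23969378] [-3.08955675e+00 -5.60225410e-01  2.49301278e-04] 0.09277716141454419
```

View pics/scene0.png

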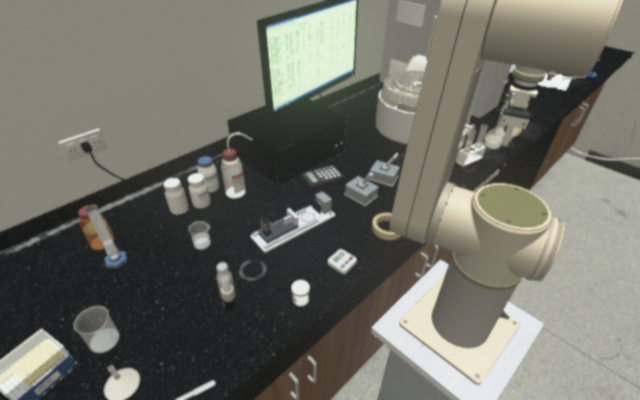

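View pics/top0.png

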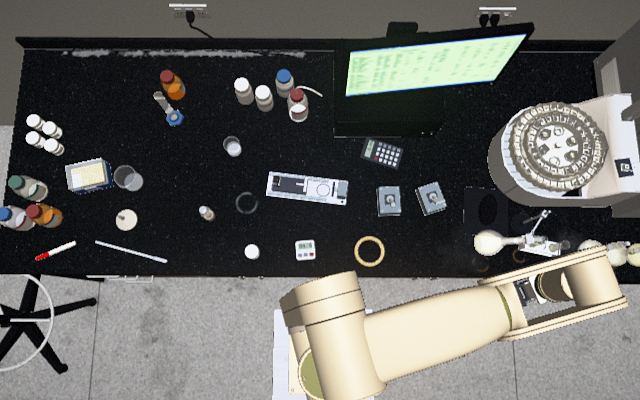

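Run:
```python
import cv2,numpy as np
t=cv2.imread("pics/top0.png");s=cv2.imread("pics/scene0.png")
def z(i,x,y,w,h,k):
    return cv2.resize(i[y:y+h,x:x+w],None,fx=k,fy=k,interpolation=cv2.INTER_CUBIC)
a=z(t,255,160,200,60,4)
b=np.hstack([z(s,240,140,170,110,3),z(s,205,255,40,55,6)[:330]])
b=np.pad(b,((0,0),(0,800-b.shape[1]),(0,0)))
cv2.imwrite("pics/c1.png",np.vstack([a,b]))
cv2.imwrite("pics/c2.png",z(t,190,195,40,35,12))
```

```text
(no output)
```

View pics/c1.png

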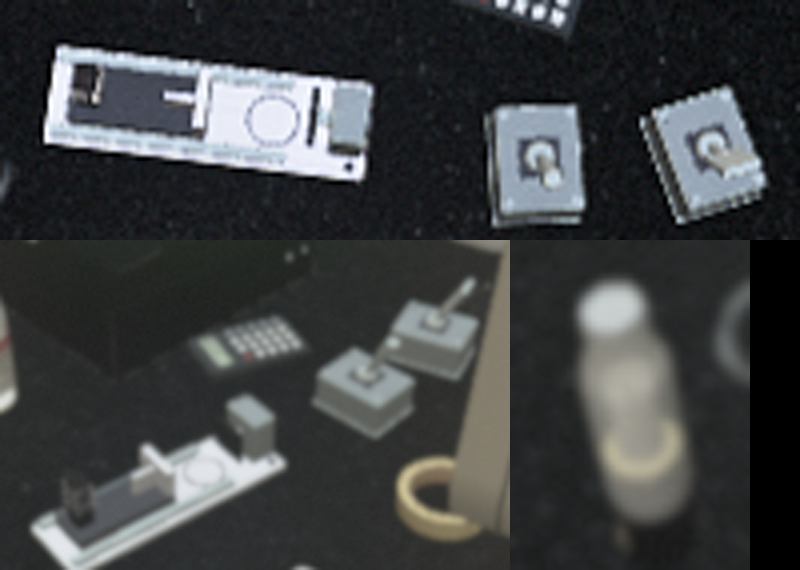

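View pics/c2.png

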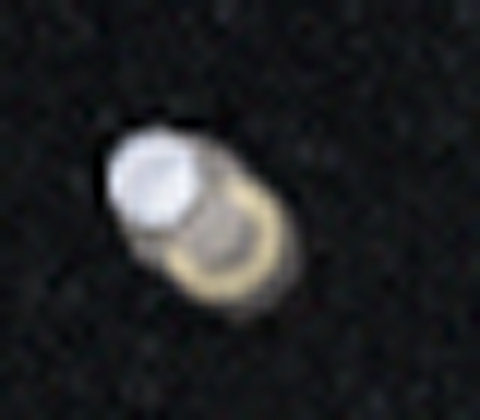

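```bash
cat > h.py <<'E'
from plant import robot, optics, status, workorder
import numpy as np,cv2
def ray(c,u,v,z):
    R=np.array(c["R"]);t=np.array(c["t"]);C=-R.T@t
    d=R.T@np.array([(u-c["cx"])/c["fx"],(v-c["cy"])/c["fy"],1]); return C+d*(z-C[2])/d[2]
def pix(c,X):
    p=np.array(c["R"])@np.array(X)+c["t"]; return c["fx"]*p[0]/p[2]+c["cx"],c["fy"]*p[1]/p[2]+c["cy"]
E
python3 - <<'E'
from h import *
np.set_printoptions(precision=4,suppress=True)
t=optics.read_camera("top");s=optics.read_camera("scene")
f=lambda x,y,z:ray(t,255+x/4-.4,160+y/4-.4,z)
for n,x,y,z in [("TL",62,45,.01),("TR",375,82,.01),("BR",363,182,.01),("BL",44,142,.01),("circ",273,121,.01),("post",87,83,.087),("b1",492,105,.046),("b2",578,103,.046),("b3",582,212,.046),("b4",497,214,.046),("piv",540,150,.05),("tip",551,178,.111),("f1",645,125,.046),("f2",728,88,.046),("f3",765,185,.046),("f4",688,220,.046)]: print(n,f(x,y,z))
g=lambda x,y,z:ray(s,240+x/3-.3,140+(y-240)/3-.3,z)
for n,x,y,z in [("circ",205,471,.01),("tip",393,343,.111)]: print("s",n,g(x,y,z))
print("lamp top s",ray(s,222,263.3,.152))
print("jar",ray(t,251,251,.054),"beaker",ray(t,232,146,.05))
E
```

```text
TL [0.609 0.182 0.01 ]
TR [ 0.5776 -0.0843  0.01  ]
BR [ 0.491  -0.0734  0.01  ]
BL [0.5243 0.1952 0.01  ]
circ [0.5433 0.0022 0.01  ]
post [0.5562 0.1538 0.087 ]
b1 [ 0.5492 -0.1789  0.046 ]
b2 [ 0.5512 -0.2503  0.046 ]
b3 [ 0.4593 -0.2507  0.046 ]
b4 [ 0.4573 -0.181   0.046 ]
piv [ 0.5103 -0.2171  0.05  ]
tip [ 0.4743 -0.2162  0.111 ]
f1 [ 0.5327 -0.3052  0.046 ]
f2 [ 0.5645 -0.3754  0.046 ]
f3 [ 0.4824 -0.4021  0.046 ]
f4 [ 0.4529 -0.3374  0.046 ]
s circ [0.5402 0.0013 0.01  ]
s tip [ 0.4668 -0.213   0.111 ]
lamp top s [0.4497 0.368  0.152 ]
jar [0.3307 0.2329 0.054 ] beaker [0.684  0.3082 0.05  ]
```

Run:
```python
from h import *
np.set_printoptions(precision=4,suppress=True)
t=optics.read_camera("top");s=optics.read_camera("scene")
print(ray(t,202.4,209.3,.152),ray(s,221.6,263,.152))
for L in [(.45,.365)]:
  for z in (0,.018,.152): print(z,pix(t,(*L,z)),pix(s,(*L,z)))
```

```text
[0.4473 0.3732 0.152 ] [0.4511 0.3681 0.152 ]
0 (np.float64(214.7443197985511), np.float64(217.137940962487)) (np.float64(231.5094767501023), np.float64(301.2026491878324))
0.018 (np.float64(213.6940504874202), np.float64(216.18712245285502)) (np.float64(230.5889329062253), np.float64(297.0240837195595))
0.152 (np.float64(205.1344922919935), np.float64(208.4380753463362)) (np.float64(222.99316879238467), np.float64(262.54512017821924))
```

Careful with the scale: shifts go in shares of 50 mm and turns go in shares of pi rad. That gives: 0.04 m is 0.8, 0.02 m is 0.4, -0.15 rad / 3.1416 = -0.0477.

```bash
echo '[[[0.093,0.8,0.4,0,-0.0477],[0.093,0.8,0,0,-0.0477],[0.093,0.8,-0.2,0,-0.0477],[0.093,0.8,-0.2,0,-0.0477],[0.093,0.8,-0.2,0,-0.0477],[0.093,0.8,0,0,-0.0477],[0.093,0.8,0,0,-0.0477],[0.093,0.8,0,0,-0.0127]]]' | python3 inch.py 30
```

```text
t: 1.1
tool_pos: [0.388, -0.3253, 0.2406]
orientation: [2.346, 2.089, 0.0]
force: [0.8, 0.2, -0.3]
opening: 0.0929
gripper_force: 0.0
```

Converted, 0.05 m is 1, 0.04 m is 0.8.

```bash
echo '[[[0.093,1,0,0,0],[0.093,1,0,0,0],[0.093,1,0,0,0],[0.093,1,0,0,0],[0.093,1,0,0,0],[0.093,1,0,0,0],[0.093,1,0,0,0],[0.093,1,0,0,0],[0.093,1,-0.1,0,0],[0.093,1,-0.1,0,0],[0.093,1,-0.1,0,0],[0.093,1,-0.1,0,0],[0.093,1,0,0,0],[0.093,0.8,0,0,0],[0.093,0,0,0,0],[0.093,0,0,0,0]]]' | python3 inch.py
python3 - <<'E'
from h import *
c=optics.read_camera("wrist");cv2.imwrite("pics/w1.png",c["image"][:,:,::-1])
print(status.read_state()["tool_pos"],status.read_state()["orientation"])
for z in(.152,.128,0):print(pix(c,(.449,.371,z)))
E
```

```text
t: 2.7
tool_pos: [0.451, 0.3599, 0.24]
orientation: [2.351, 2.084, -0.002]
force: [0.2, -0.7, 0.3]
opening: 0.0931
gripper_force: 0.0
[0.45126554 0.35903496 0.24029212] [ 2.35190901e+00  2.08239712e+00 -1.53237259e-03]
(np.float64(321.6381732466886), np.float64(199.0755941457521))
(np.float64(321.9436678999563), np.float64(190.68598373799418))
(np.float64(322.9604300854037), np.float64(162.76327372653807))
```

View pics/w1.png

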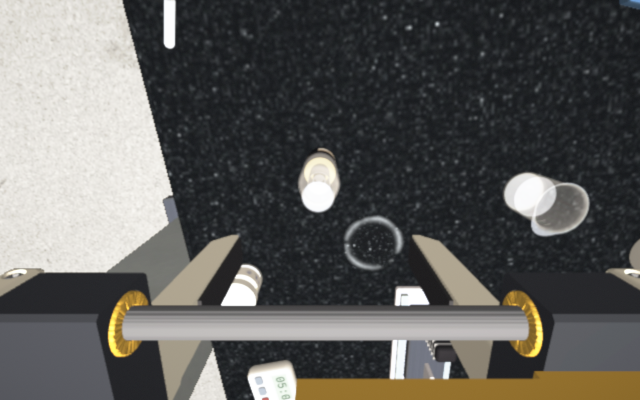

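Converted, 0.04 m is 0.8, 0.0125 m is 0.25.

```bash
echo '[[[0.093,0.25,-0.11,0,0],[0.093,0,0,0.8,0],[0.093,0,0,0.8,0],[0.093,0,0,0.8,0],[0.093,0,0,0.34,0],[0.093,0,0,0,0],[0.03,0,0,0,0],[0.03,0,0,0,0],[0.03,0,0,0,0],[0.03,0,0,0,0],[0.03,0,0,0,0],[0.03,0,0,0,0],[0.03,0,0,0,0],[0.03,0,0,0,0],[0.03,0,0,0,0]]]' | python3 inch.py 20
```

```text
t: 4.25
tool_pos: [0.4475, 0.3724, 0.1036]
orientation: [-2.353, -2.082, 0.0]
force: [-0.3, -0.7, 0.2]
opening: 0.0357
gripper_force: 20.0
```

Converted, -0.05 m is -1, -0.04 m is -0.8.

```bash
echo '[[[0.03,0,0,-0.6,0],[0.03,0,0,-0.8,0],[0.03,0,0,-1,0],[0.03,-0.6,0.2,0,0],[0.03,-0.8,0.4,0,0],[0.03,-0.8,0.4,0,0],[0.03,-0.8,0.4,0,0],[0.03,-0.8,0.4,0,0],[0.03,-0.8,0.4,0,0],[0.03,-0.8,0.4,0,0],[0.03,-0.8,0.2,0,0],[0.03,-0.6,0,0,0],[0.03,-0.32,0,0,0],[0.03,0,0,0,0],[0.03,0,0,0,0]]]' | python3 inch.py
python3 - <<'E'
from h import *
c=optics.read_camera("scene");b=optics.read_camera("wrist")
print(status.read_state()["tool_pos"])
z=cv2.resize(c["image"][130:270,230:360],None,fx=4,fy=4,interpolation=cv2.INTER_CUBIC)
cv2.imwrite("pics/s2.png",z[:,:,::-1]);cv2.imwrite("pics/w2.png",b["image"][:,:,::-1])
E
```

```text
t: 5.75
tool_pos: [0.5431, 0.0028, 0.2235]
orientation: [-2.353, -2.081, -0.001]
force: [0.7, 0.1, -1.5]
opening: 0.036
gripper_force: 20.0
[0.54314429 0.0034479  0.22360714]
```

View pics/w2.png

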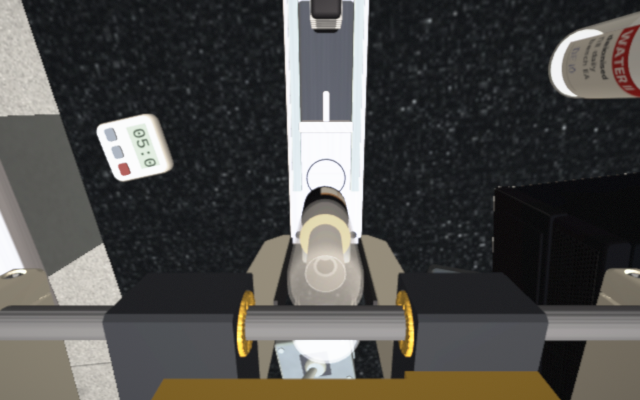

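Run:
```python
from h import *
c=optics.read_camera("wrist")
print(ray(c,326,177,.01),ray(c,326.5,10,.087),ray(c,326,127,.061))
a=ray(c,326,177,.01);b=ray(c,325.5,40,.01);print(b-a,np.arctan2((b-a)[0],(b-a)[1]))
```

```text
[0.54352184 0.00312625 0.01      ] [0.56146431 0.15038906 0.087     ] [0.5503852  0.06127461 0.061     ]
[0.01636158 0.13944659 0.        ] 0.11679820388143654
```

Converted, 0.04 m is 0.8, 0.02 m is 0.4.

```bash
echo '[[[0.03,0,0,0.8,0],[0.03,0,0,0.8,0],[0.03,0,0,0.4,0],[0.03,0,0,0.1,0],[0.03,0,0,0.09,0],[0.03,0,0,0,0],[0.03,0,0,0,0],[0.03,0,0,0,0]]]' | python3 inch.py
```

```text
t: 6.7
tool_pos: [0.5442, 0.0021, 0.1157]
orientation: [2.351, 2.081, 0.003]
force: [-0.1, -1.0, -1.3]
opening: 0.036
gripper_force: 20.0
```

```bash
echo '[[[0.03,0,0,0.02,0],[0.03,0,0,0,0],[0.03,0,0,0,0]]]' | python3 inch.py; echo '[[[0.03,0,0,0.02,0],[0.03,0,0,0,0],[0.03,0,0,0,0]]]' | python3 inch.py
```

```text
t: 7.0
tool_pos: [0.5434, 0.002, 0.1135]
orientation: [2.352, 2.081, 0.001]
force: [0.0, -0.2, 0.4]
opening: 0.0358
gripper_force: 20.0
t: 7.3
tool_pos: [0.5436, 0.002, 0.1135]
orientation: [2.352, 2.081, 0.001]
force: [-4.0, 0.3, 7.6]
opening: 0.0359
gripper_force: 20.0
```

Converted, -0.05 m is -1, -0.04 m is -0.8.

```bash
echo '[[[0.03,0,0,-0.02,0],[0.03,0,0,0,0],[0.045,0,0,0,0],[0.045,0,0,0,0],[0.093,0,0,0,0],[0.093,0,0,0,0],[0.093,0,0,0,0],[0.093,0,0,0,0],[0.093,0,0,0,0],[0.093,0,0,-0.6,0],[0.093,0,0,-1,0],[0.093,0,0,-0.8,0],[0.093,0,0,0,0]]]' | python3 inch.py
python3 - <<'E'
from h import *
c=optics.read_camera("scene");b=optics.read_camera("wrist")
z=cv2.resize(c["image"][130:270,230:390],None,fx=4,fy=4,interpolation=cv2.INTER_CUBIC)
w=cv2.resize(b["image"],(0,0),fx=.5,fy=.5)
z[-200:,-320:]=w
cv2.imwrite("pics/s3.png",z[:,:,::-1])
E
```

```text
t: 8.6
tool_pos: [0.5467, 0.0018, 0.2408]
orientation: [2.346, 2.076, 0.013]
force: [1.4, 0.2, 0.5]
opening: 0.0928
gripper_force: 0.0
```

View pics/s3.png

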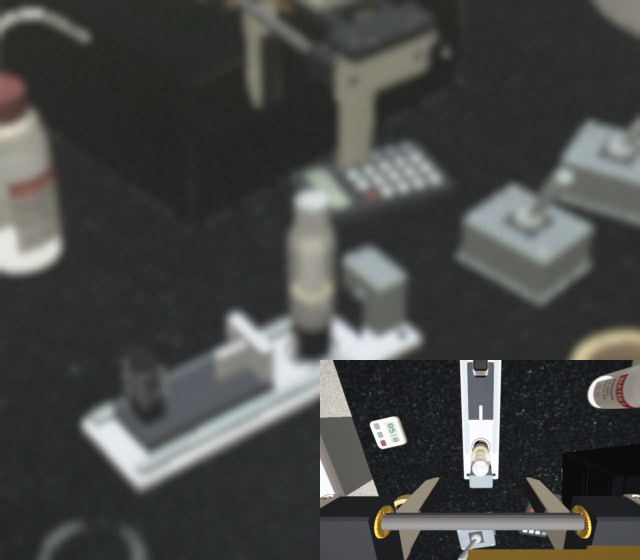

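Converted, 0.05 m is 1, 0.04 m is 0.8.

```bash
echo '[[[0.06,0.8,0,0,0],[0.06,1,0,0,0],[0.06,1,0,0,0],[0.06,0.32,0,0,0],[0.06,0,0,1,0],[0.06,0,0,1,0],[0.06,0,0,0.8,0],[0.06,0,0,0.44,0],[0.06,0,0,0,0],[0.01,0,0,0,0],[0.01,0,0,0,0],[0.01,0,0,0,0],[0.01,0,0,0,0],[0.01,0,0,0,0],[0.01,0,0,0,0]]]' | python3 inch.py 40
echo '[[[0.01,0.04,0,0,0],[0.01,0,0,0,0],[0.01,0,0,0,0]]]' | python3 inch.py
```

```text
t: 10.2
tool_pos: [0.5625, 0.1571, 0.0721]
orientation: [2.352, 2.082, 0.001]
force: [-2.9, -0.9, 7.0]
opening: 0.0238
gripper_force: 40.0
t: 10.5
tool_pos: [0.5627, 0.1585, 0.0721]
orientation: [2.352, 2.081, 0.0]
force: [-4.4, -2.4, 6.3]
opening: 0.024
gripper_force: 40.0
```

```bash
for i in 1 2 3; do echo '[[[0.01,0.02,0,0,0],[0.01,0,0,0,0],[0.01,0,0,0,0]]]' | python3 inch.py | egrep 'pos|force: \['; done
```

```text
tool_pos: [0.5628, 0.1593, 0.0721]
force: [-3.7, -3.7, 7.3]
tool_pos: [0.5629, 0.1603, 0.0721]
force: [-3.1, -4.1, 7.6]
tool_pos: [0.5629, 0.1606, 0.0721]
force: [-4.9, -7.6, 7.9]
```

Converted, 0.001 m is 0.02.

```bash
for i in 1 2; do echo '[[[0.01,0.02,0,0,0],[0.01,0,0,0,0],[0.01,0,0,0,0]]]' | python3 inch.py | egrep 'pos|force: \['; done
```

```text
tool_pos: [0.5629, 0.1607, 0.072]
force: [-5.1, -12.0, 9.9]
tool_pos: [0.563, 0.1607, 0.072]
force: [-6.1, -16.0, 11.5]
```

```bash
echo '[[[0.01,-0.1,0,0,0],[0.01,-0.2,0,0,0],[0.01,-0.2,0,0,0],[0.01,-0.2,0,0,0],[0.01,0,0,0,0],[0.01,0,0,0,0]]]' | python3 inch.py | egrep 'pos|force: \[';  echo '[[[0.01,-0.06,0,0,0],[0.01,-0.06,0,0,0],[0.01,-0.04,0,0,0],[0.01,0,0,0,0],[0.01,0,0,0,0]]]' | python3 inch.py | egrep 'pos|force: \['
```

```text
tool_pos: [0.5591, 0.1286, 0.0721]
force: [-2.5, -1.6, 6.1]
tool_pos: [0.5582, 0.1219, 0.0721]
force: [-1.4, 3.4, 5.7]
```

Converted, -0.002 m is -0.04, -0.001 m is -0.02.

```bash
R='egrep pos|force'; for i in 1; do echo '[[[0.01,-0.02,0,0,0],[0.01,-0.04,0,0,0],[0.01,-0.04,0,0,0],[0.01,-0.04,0,0,0],[0.01,-0.04,0,0,0],[0.01,-0.04,0,0,0],[0.01,-0.02,0,0,0],[0.01,0,0,0,0],[0.01,0,0,0,0]]]' | python3 inch.py| egrep 'pos|force: \['; done; echo '[[[0.01,-0.04,0,0,0],[0.01,-0.02,0,0,0],[0.01,0,0,0,0],[0.01,0,0,0,0]]]' | python3 inch.py| egrep 'pos|force: \['
```

```text
tool_pos: [0.5568, 0.1104, 0.0721]
force: [-0.4, 5.8, 5.0]
tool_pos: [0.5564, 0.1074, 0.0722]
force: [-0.3, 5.0, 4.6]
```

Converted, -0.0015 m is -0.03, -0.001 m is -0.02.

```bash
echo '[[[0.01,-0.03,0,0,0],[0.01,-0.02,0,0,0],[0.01,-0.02,0,0,0],[0.01,0,0,0,0],[0.01,0,0,0,0],[0.01,0,0,0,0]]]' | python3 inch.py| egrep 'pos|force: \['
python3 - <<'E'
from h import *
c=optics.read_camera("scene");b=optics.read_camera("top")
z=cv2.resize(c["image"][150:250,245:345],None,fx=5,fy=5,interpolation=cv2.INTER_CUBIC)
w=cv2.resize(b["image"][150:220,260:360],None,fx=3,fy=3)
z=np.pad(z,((0,0),(0,300),(0,0)));z[:210,500:]=w
cv2.imwrite("pics/s4.png",z[:,:,::-1])
E
```

```text
tool_pos: [0.556, 0.1041, 0.0721]
force: [-1.5, 6.6, 4.4]
```

View pics/s4.png

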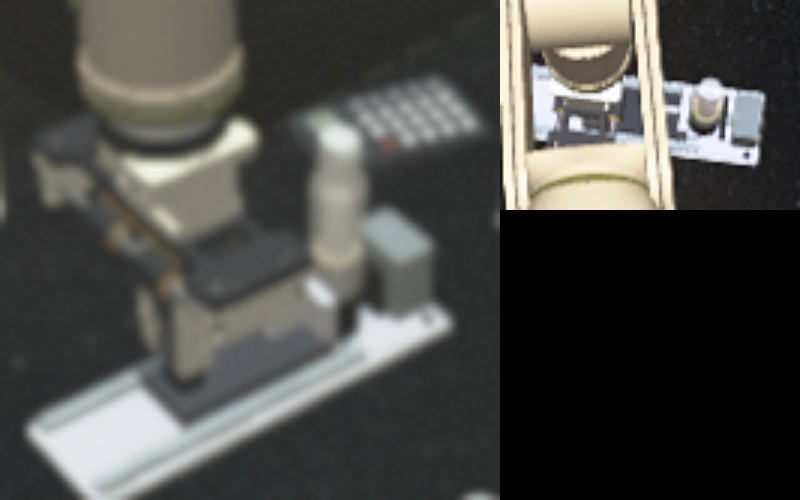

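Converted, -0.05 m is -1, -0.02 m is -0.4.

```bash
echo '[[[0.03,0,0,0,0],[0.06,0,0,0,0],[0.06,0,0,0,0],[0.06,0,0,0,0],[0.06,0,0,-0.4,0],[0.06,0,0,-1,0],[0.06,0,0,-1,0],[0.06,0,0,-1,0],[0.06,0,0,0,0]]]' | python3 inch.py
echo '[[[0,-0.6,-0.12,0,0],[0,-0.8,-0.2,0,0],[0,-0.8,-0.2,0,0],[0,-0.8,-0.2,0,0],[0,-0.8,-0.2,0,0],[0,-0.8,-0.2,0,0],[0,-0.8,-0.2,0,0],[0,-0.8,-0.2,0,0],[0,-0.44,-0.2,0,0],[0,0,0,0,-0.0452],[0,0,0,0,0],[0,0,0,0,0]]]' | python3 inch.py
python3 - <<'E'
from h import *
c=optics.read_camera("scene");b=optics.read_camera("wrist")
z=cv2.resize(c["image"][130:250,245:405],None,fx=5,fy=5,interpolation=cv2.INTER_CUBIC)
z[-200:,:320]=cv2.resize(b["image"],(0,0),fx=.5,fy=.5)
cv2.imwrite("pics/s5.png",z[:,:,::-1])
E
```

```text
t: 16.0
tool_pos: [0.5595, 0.1031, 0.2505]
orientation: [2.347, 2.076, 0.018]
force: [0.3, -0.1, 0.1]
opening: 0.0597
gripper_force: 0.0
t: 17.2
tool_pos: [0.4297, -0.2161, 0.2408]
orientation: [-2.203, -2.239, -0.0]
force: [0.6, -0.4, -0.4]
opening: 0.0004
gripper_force: 0.0
```

View pics/s5.png

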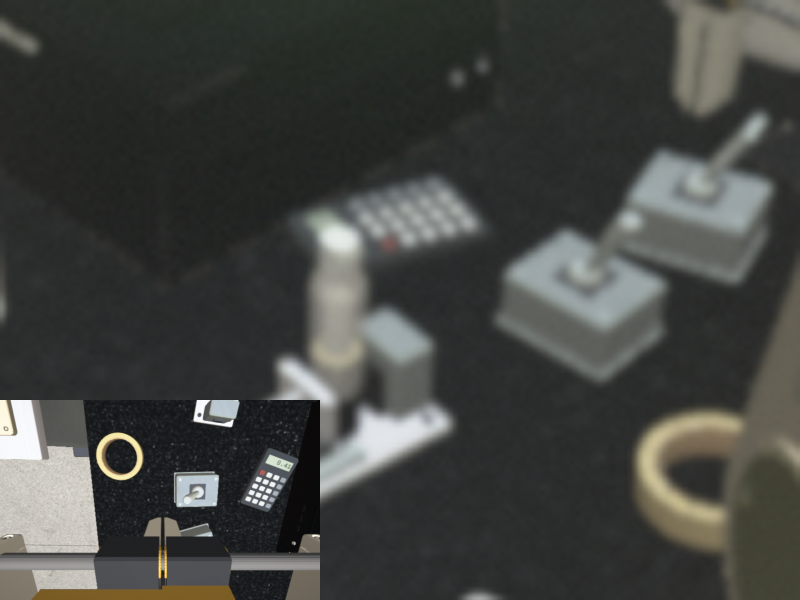

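Converted, 0.05 m is 1, 0.01 m is 0.2.

```bash
echo '[[[0,0,0,1,0],[0,0,0,1,0],[0,0,0,0.68,0],[0,0,0,0,0],[0,0,0.2,0,0],[0,0,0.2,0,0],[0,0,0.2,0,0],[0,0,0.16,0,0],[0,0,0.16,0,0],[0,0,0.16,0,0],[0,0,0.16,0,0],[0,0,0.12,0,0],[0,0,0,0,0],[0,0,0,0,0]]]' | python3 inch.py
```

```text
t: 18.7
tool_pos: [0.4976, -0.2148, 0.1069]
orientation: [-2.199, -2.243, 0.0]
force: [-1.2, -1.4, -0.1]
opening: 0.0004
gripper_force: 0.0
```

Now back off along -tool y, lift, and look.

Converted, -0.05 m is -1, -0.04 m is -0.8.

```bash
echo '[[[0,0,-0.4,0,0],[0,0,-0.6,0,0],[0,0,-0.6,0,0],[0,0,0,-0.8,0],[0,0,0,-1,0],[0,0,0,-1,0],[0,0,-0.6,0,0],[0,0,0,0,0],[0,0,0,0,0]]]' | python3 inch.py
python3 - <<'E'
from h import *
c=optics.read_camera("scene");b=optics.read_camera("top");w=optics.read_camera("wrist")
z=np.zeros((600,800,3),np.uint8)
z[:360,:480]=cv2.resize(c["image"][130:250,245:405],(480,360),interpolation=cv2.INTER_CUBIC)
z[360:600]=cv2.resize(b["image"][160:220,255:455],(800,240),interpolation=cv2.INTER_CUBIC)
z[:200,480:800]=cv2.resize(w["image"],(320,200))
cv2.imwrite("pics/s6.png",z[:,:,::-1])
E
```

```text
t: 19.6
tool_pos: [0.3874, -0.2171, 0.2468]
orientation: [2.2, 2.242, 0.0]
force: [0.4, 0.4, -0.9]
opening: 0.0004
gripper_force: 0.0
```

View pics/s6.png

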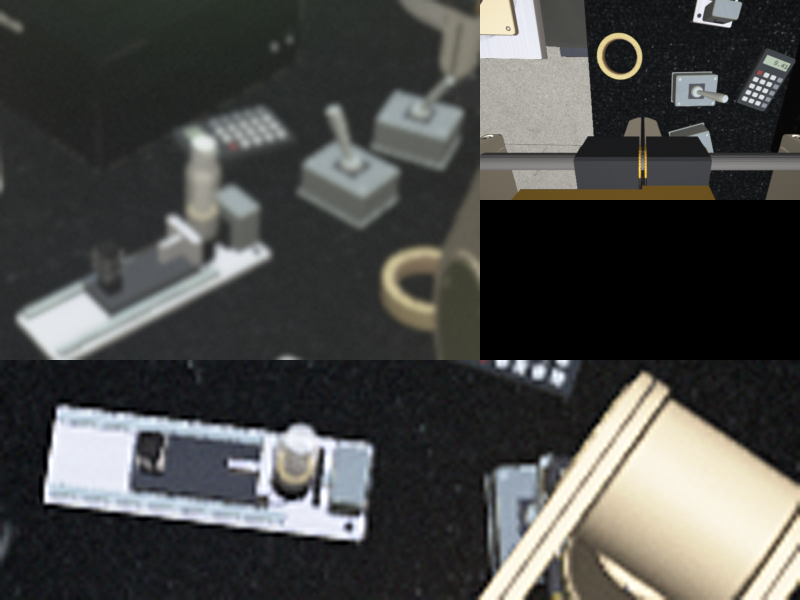

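```bash
python3 -c "
from plant import robot, optics, status, workorder
print(workorder.close_job())"
```

```text
the job is handed in; nothing more can be done
None
```

The job is handed in at about 20 s of the 64 s: the lamp stands upright and clamped on the seat, with the pad about 5 mm in (worked out from 57 mm of jaw travel, not measured directly). The last picture shows the round bat over on its on side; the fan paddle, beaker and jar were not touched, and the hand-in call gave no verdict.

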